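# Clamp a trim tile in the ratchet bench clamp

### The arm

A 6-joint arm with a two-finger parallel gripper is mounted at the origin on the work surface. World frame = base frame: x ahead of the robot, y to its left, z up, the work surface at z = 0. Lengths are in m, angles in degrees, forces in N, time in s.
With the tool pointing down it reaches from about 0.4 to 0.825 m from the base axis. Payload 7 kg.
Tool frame: the origin (TCP) lies at the centre of the arm's flange, where the gripper is bolted on; the fingertips stand 178 mm ahead of it and the grasp point (between the pads) lies 159 mm ahead of it (tip_reach is the distance from the TCP to the fingertips, in m); z points along the fingers, y is the line along which they close (so a half turn about z gives the same grasp; the last joint's range is limited). The gripper opens to 88 mm and grips with 3 to 60 N. Pads are 19 mm wide; open, the fingers measure 130 mm over their backs; the gripper's body (78 mm by 193 mm) begins 47 mm behind the grasp point.
Start: joints at [93.226, 20.546, 0.682, 0, -70.136, -16.507], TCP at [0.155, 0.657, 0.405] pointing down, gripper open.
Joint ranges: [-176.03, 176.03], [-82.01, 121.73], [-58.28, 71.71], [-173.87, 95.51], [-174.79, -0.11], [-173.66, 173.66]. Speed limits (degrees/s): [136.94, 136.94, 172.46, 180, 180, 180].

### API

Orientations are given as [roll, pitch, yaw] about the fixed x, y, z axes, in that order (R = Rz(yaw) Ry(pitch) Rx(roll)).
In Python, from plant import * gives the robot as it stands.
- The arm moves only by the shell command python3 -m handwheel 'ROWS'. ROWS is JSON, a list of rows, each a list of 7 numbers: the opening, from -1 (shut) to 1 (fully open), then the shift along the tool's x, y, z as a fraction of full scale, then the turn, a rotation vector about the tool's x, y, z as a fraction of full scale. A call has 1 to 5 rows; each row shifts and turns the commanded pose from where the row before left it, along the tool's axes as they then stand; what a row does not reach is not made up. Full scale, the value 1, is 0.025 m for a shift and 6 degrees for a turn. A row lasts 1/8 s, in which the tool goes at most 62.5 mm and 10.7 degrees, less where a joint would pass 70% of its speed; a pose out of reach is approached as far as the arm can. A call with a number of a shift or a turn outside -1 to 1 is refused whole. A call with a gripper value outside its range is refused whole. The fingers move at their own pace and stop on an object; the grip force is fixed at half the most. Time passes only in rows, so rows that do not move let the fingers close. It gives the time, the measured TCP pose, the force, the opening and the grip force at its end, in the units of the state.
- get_obs(): the state, without advancing time (a new reading comes with each control period).
- snapshot(name): name is "scene" or "top" or "wrist"; returns a dict with "color" (480x640x3 uint8, red, green, blue), "fx", "fy", "cx", "cy" (pixels), "R" (3x3) and "t" (3): a world point X has camera coordinates R X + t; the wrist camera has in their place "tool_from_camera" (4x4, takes a point from camera to tool coordinates, whose origin is the TCP and whose axes are the flange's). Camera axes: x right, y down, z forward; pixel columns grow to the right and rows downward; lengths in m; the calibration is good to about 2 mm. The wrist camera is an equidistant fisheye: a pixel r from the principal point sees the ray r / f radians off the axis. A picture is of the moment at which its call begins: read the wrist's pose just before it. There is no depth.
- close_job(): hands the job in; it is judged then, once.
The state is a dict: "clock": time; "joint_pos": joint angles; "qvel": joint speeds; "tau": joint torques, N m; "tool_pos": TCP position; "orientation": TCP orientation; "force": force on the tool from outside, world axes, zero at the start; "moment": the same for the moment, N m; "opening": finger opening in m; "gripper_force": force on a finger pad.
Only numpy, scipy, OpenCV 4.12 (cv2) and the standard library are available. Lean on these libraries where they do the work, as an engineer would, in place of code of your own. Each camera call takes 0.05 s, during which the arm holds its last target. There are 200 camera calls.

### The job

Lay the blue trim tile flat on the clamp's wooden bed, lengthways between the pressure pad and the blue end block, and let go of it. Then take the red lever's black handle and pump it in full strokes between its two stops, so that the ratchet brings the pad up, pushes tile and end block back until the block holds, and clamps the tile firmly: stop once a stroke has become clearly stiff, about 7 N at the handle, before the tile is overloaded, and let go. Do not force the lever against its stops, move the pad only by the lever, and leave the spare tile and the tools where they are.

Things in the scene. Friction and masses are not known exactly. Their poses are not given: they have to be found in the camera images.
- clamp: Green ratchet clamp fixed to the bench. Base plate 90 mm wide (x), 430 mm long (y, from -290 to +140 mm), 12 mm thick. Origin: on the bench under the bed's middle line, 62 mm from its end at the pad. +y points from the pad to the end block, +x to the side where the lever stands out, z up.
- bed (a point): Top of the clamp's wooden bed, on which the tile is laid, above the clamp's origin. The bed is 40 mm wide (clamp x), 190 mm long (clamp y, -62 to +128 mm), 25 mm above the bench. The tile overhangs its sides, so fingers can reach round it.
- fence: Blue end block on the bed, 64 x 30 mm, top 56 mm above the bench, that the tile is pressed against. Origin: bottom middle of the face towards the tile, 25 mm above the bench; the face looks to the clamp's -y. When pushed it first slides back with slight drag (about 4 N), 0 to 16 mm, until it meets a hidden pin and holds hard; how far can only be felt.
- pad: Black spring-loaded pressure pad, 36 mm wide, 20 mm high, on the nose of the toothed ram. Origin: middle of the face that presses on the tile, 36 mm above the bench, looking to the clamp's +y. At the start 139 to 171 mm from the end block. The ram gains 6 mm each click and cannot go back; once the end block holds, each click adds about 14 N of squeeze.
- tile: The blue glazed trim tile, box of 50 (x) x 130 (y, long) x 22 mm (z), about 0.33 kg, loose, lying flat on the bench. Origin: centre of its underside. Well clamped it is squeezed with 22 to 54 N; over 80 N cracks it.
- lever: Red flat lever turning about an upright pin; arm top 55 mm above the bench. Origin: on the pin axis at bench height; its x axis points along the arm to the handle. It swings about 0.4 rad (52 mm at the handle) in all between two stops, roughly symmetric about the clamp's x, and stays where it is left.
- stops: Two upright yellow posts, 10 mm in diameter, top 57 mm above the bench, that the lever arm meets at the ends of its swing, 95 mm from the pin axis, on a green foot plate. Origin: on the pin axis at bench height. They are hard: more than 45 N of the lever on a post (33 N of push at the handle beyond what the stroke takes) damages it.
- pin (a point): Top of the lever's pin (clamp x +50, y -200 mm). Drive stroke: handle towards the clamp's -y up to the stop; return stroke: towards +y up to the other stop, where the pawl drops behind the next tooth. Only strokes coming within about 5 mm (at the handle) of both stops click one tooth on; feel for them: under load an arm lags its command by some mm.
- grip (a point): Where to hold the lever: on the axis of its upright round black handle, 24 mm in diameter, 55 to 110 mm above the bench; this point is 85 mm up and 130 mm from the pin axis. A drive stroke takes 1 to 4 N here until the end block holds, then about 3 N more each click; a full stroke that took 6 to 10 N just before meeting the stop means well clamped.
- spare_tile: bystander: terracotta-red tile of the same 130 x 50 x 22 mm size, lying flat; origin centre of underside
- screwdriver: bystander: orange-handled screwdriver
- green_driver: bystander: green-handled screwdriver
- pliers: bystander: red-handled tile pliers
- trowel: bystander: notched steel trowel, 110 x 240 mm blade
- scraper: bystander: yellow block scraper
- jar: bystander: amber jar with white lid, 64 mm diameter
Things that resemble listed ones, but are neither listed nor needed, are in the scene too. What is meant by the tile is not green, and is the larger of those in its own colour.

How it is judged (in metres and radians):
On the way, in this order (a step that is already met when the one before it is completed fails the run):
1. the blue tile lies flat and lengthways on the bed between pad and end block, let go (x of tile in the frame of clamp between -0.016 and 0.016 m and z of tile in the frame of clamp between 0.021 and 0.029 m and y of tile in the frame of clamp between -0.02 and 0.045 m and angle between tile's own z axis and vertical below 0.06 rad and angle between the y axis of tile and the y axis of clamp, either way round below 0.12 rad and contact force between the fingers and tile below 0.2 N), for 0.2 s.
2. the pad squeezes the tile with more than 22 N (contact force between pad and tile above 22 N), for 0.2 s.
At the end, for the whole second after the job is handed in: The blue tile lies flat on the bed (within 16 mm of its middle line and 0.12 rad of lengthways), squeezed between pad and end block with 22 to 54 N at the pad and over 15 N at the end block, at rest (x of tile in the frame of clamp between -0.016 and 0.016 m and z of tile in the frame of clamp between 0.021 and 0.029 m and y of tile in the frame of clamp between -0.02 and 0.045 m and angle between tile's own z axis and vertical below 0.06 rad and angle between the y axis of tile and the y axis of clamp, either way round below 0.12 rad and contact force between pad and tile between 22 and 54 N and contact force between fence and tile above 15 N and linear speed of tile below 0.01 m/s); the robot touches nothing.
It fails at once if the tile is squeezed with more than 80 N (cracked) (contact force between pad and tile above 80 N).
It fails at once if the lever is forced against a stop with more than 45 N (contact force between lever and stops above 45 N).
It fails at once if the pad is pushed by hand with more than 5 N instead of by the lever (contact force between the fingers and pad above 5 N).
It fails at once if the spare tile or a tool is moved more than 20 mm (distance of any of spare_tile, screwdriver, green_driver, pliers, trowel, scraper, jar from where it was at the start of the episode above 0.02 m).
It also fails if it takes over 72 s, if anything falls off the work surface, if the arm or the gripper's body presses on something with over 40 N, if the wrist force passes 120 N, or if a joint passes its speed limit or range.

## Working session

There is one attempt and no reset: what is moved stays moved. The work goes in short steps, Python scripts to look and compute and a shell command to move; the robot and the scene stay as the last step left them, time stands still between calls to the robot, and variables do not carry over. Pictures are saved under pics/ and viewed, at most 10 in all, crops included, and the job is handed in when it is done.

```bash
mkdir -p pics; cat > h.py <<'E'
from plant import *
import numpy as np, cv2
from scipy.spatial.transform import Rotation as Ro
def ray_plane(s,u,v,z):
    R=np.array(s["R"]);t=np.array(s["t"])
    d=R.T@np.array([(u-s["cx"])/s["fx"],(v-s["cy"])/s["fy"],1]);c=-R.T@t
    return c+d*(z-c[2])/d[2]
def save(s,n): cv2.imwrite("pics/"+n,cv2.cvtColor(np.asarray(s["color"]),cv2.COLOR_RGB2BGR))
E
python3 - <<'E'
from h import *
import pickle
o=get_obs();print({k:np.round(v,3).tolist() for k,v in o.items()})
S={}
for n in("top","scene"):
    s=snapshot(n);S[n]=s;save(s,n+".png")
    print(n,s["fx"],s["cx"],s["cy"],(-np.array(s["R"]).T@np.array(s["t"])).round(3))
pickle.dump(S,open("S.pkl","wb"))
E
```

```text
{'clock': 0.0, 'joint_pos': [93.227, 20.591, 0.633, -0.018, -70.135, -16.507], 'qvel': [-0.054, 0.011, -0.092, -0.007, -0.017, -0.126], 'tau': [0.001, -58.271, 29.306, 6.997, 0.007, -0.0], 'tool_pos': [0.155, 0.657, 0.404], 'orientation': [179.906, -0.01, -13.287], 'force': [0.65, -0.518, -0.613], 'moment': [-0.013, -0.024, 0.01], 'gripper_force': 0.0, 'opening': 0.087}
top 481.054555368834 318.9034518293847 235.7510367886064 [ 0.305 -0.008  1.289]
scene 562.9640056580686 320.51430877937855 236.6045814325736 [1.383 0.204 1.112]
```

View pics/top.png

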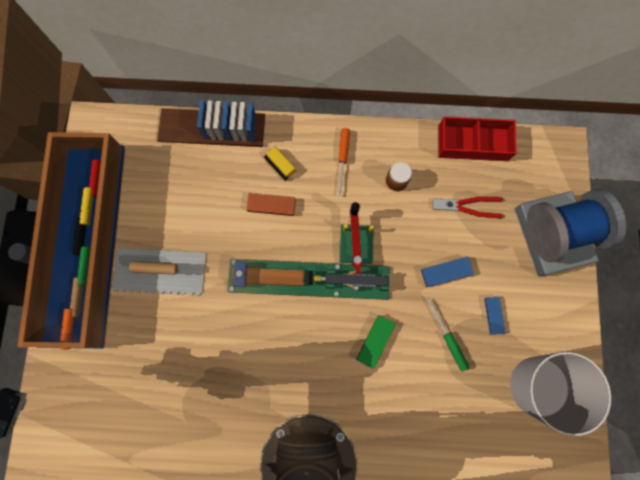

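View pics/scene.png

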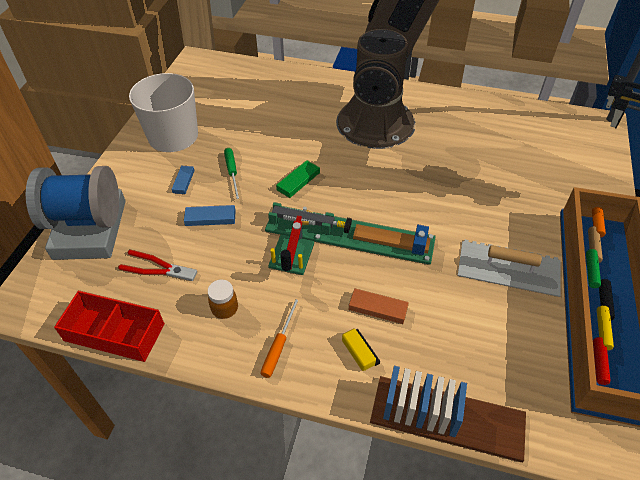

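Blue candidates in the top view are the tile at (447,272), a smaller blue tile at (495,315), the grinder's blue drum at (587,222), the racked blue tiles near (225,120) and the end block at (239,273). The green block at (376,342) is excluded by its colour. I choose (447,272), the larger loose blue tile. Next I measure it and check it in a crop.

```bash
cat > m.py <<'E'
from h import *
import pickle
S=pickle.load(open("S.pkl","rb"));s=S["top"]
im=np.asarray(s["color"]);hsv=cv2.cvtColor(im,cv2.COLOR_RGB2HSV)
def comp(lo,hi,box,z,name):
    m=cv2.inRange(hsv,lo,hi);k=np.zeros_like(m);x0,y0,x1,y1=box;k[y0:y1,x0:x1]=m[y0:y1,x0:x1]
    cs,_=cv2.findContours(k,cv2.RETR_EXTERNAL,cv2.CHAIN_APPROX_NONE)
    c=max(cs,key=cv2.contourArea)
    P=np.array([ray_plane(s,u,v,z)[:2] for u,v in c[:,0,:]]).astype(np.float32)
    r=cv2.minAreaRect(P*1000);b=cv2.boxPoints(r)
    e=max([b[1]-b[0],b[2]-b[1]],key=np.linalg.norm)
    print(name,np.round(r[0],1),np.round(r[1],1),"long axis deg",round(np.degrees(np.arctan2(e[1],e[0]))%180,1));return r
comp((100,90,60),(125,255,255),(410,245,485,295),.022,"tile")
comp((100,90,60),(125,255,255),(480,290,512,340),.02,"small")
comp((100,90,40),(125,255,255),(228,255,252,292),.056,"fence")
comp((60,60,30),(90,255,255),(222,255,396,305),.012,"base")
comp((8,120,40),(18,255,255),(240,262,318,292),.025,"bed")
comp((0,160,60),(6,255,255),(345,210,368,275),.055,"leverarm")
comp((0,0,0),(180,255,45),(346,198,362,218),.11,"handle")
a=cv2.resize(im[190:310,220:410],None,fx=4,fy=4,interpolation=cv2.INTER_CUBIC)
b=cv2.resize(im[240:345,400:520],None,fx=1,fy=1)
a[-105:,-120:]=b
cv2.imwrite("pics/crop.png",a[:,:,::-1])
E
python3 m.py
```

```text
tile [ 501.4 -341. ] [ 46.5 128.9] long axis deg 108.2
small [ 393.4 -464.6] [90.8 36.4] long axis deg 8.1
fence [482.2 199.5] [16.  12.9] long axis deg 4.9
base [464.1 -10.3] [ 85.5 352.3] long axis deg 90.6
bed [463.7 114.4] [ 40.7 152.6] long axis deg 90.4
leverarm [581.1 -90.9] [113.   20.7] long axis deg 6.7
handle [636.5 -82.5] [16.1 29.2] long axis deg 164.3
```

View pics/crop.png

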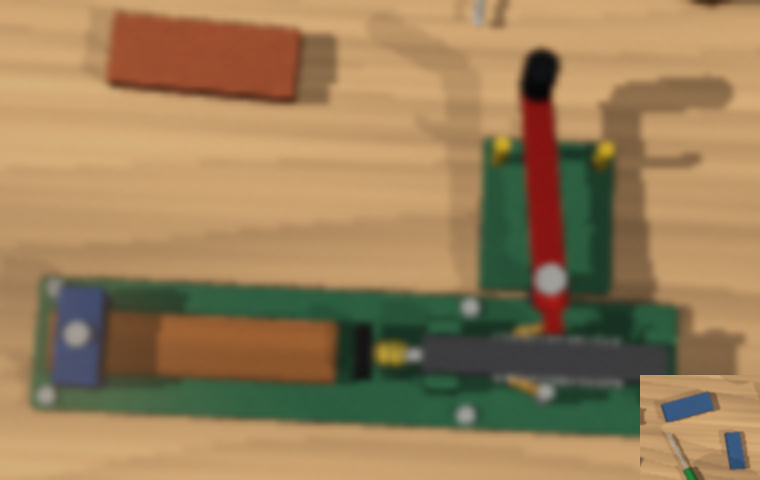

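The crop confirms the tile. It also shows the fence face edge at crop (105,290)-(100,387), the pad face at (355,350), the pin at (550,278) and the handle top at (541,62).

```bash
python3 - <<'E'
from h import *
import pickle
s=pickle.load(open("S.pkl","rb"))["top"]
for n,u,v,z in [("baseTL",45,275,.012),("baseBL",30,405,.012),("baseTR",678,305,.012),("fenceT",105,290,.056),("fenceB",100,387,.056),("padT",356,325,.046),("padB",354,378,.046),("pin",550,278,.06),("handletop",541,62,.11),("bedend",336,350,.025),("postL",502,146,.057),("postR",605,150,.057)]:
    print(n,(ray_plane(s,220+u/4,190+v/4,z)[:2]*1000).round(1))
sc=pickle.load(open("S.pkl","rb"))["scene"]
im=np.asarray(sc["color"])[180:280,255:445]
cv2.imwrite("pics/sc.png",cv2.resize(im,None,fx=4,fy=4,interpolation=cv2.INTER_CUBIC)[:,:,::-1])
E
```

```text
baseTL [506.6 236.1]
baseBL [419.2 238. ]
baseTR [ 508.8 -189.3]
fenceT [491.9 188. ]
fenceB [429.1 185.8]
padT [479.2  24.5]
padB [444.6  23.9]
pin [514.4 -99.4]
handletop [644.6 -85. ]
bedend [464.8  37.3]
postL [601.2 -64.9]
postR [ 602.1 -132.7]
```

View pics/sc.png

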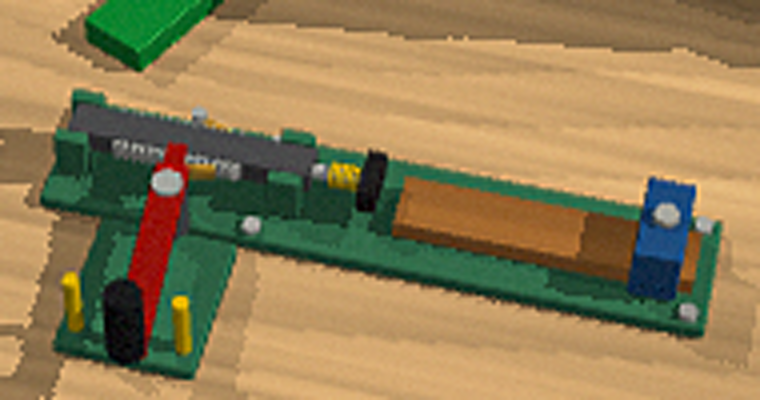

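The large blue tile is confirmed at about (501,-341) mm. The clamp origin is near (464,99.5) mm and aligned with the world axes. The pad face is at y≈24 mm and the fence face at y≈189 mm. I move to the tile now.

```bash
H="python3 -m handwheel"
$H '[[1,0.96,0.75,0,0,0,0],[1,0.96,0.75,0,0,0,0],[1,0.96,0.75,0,0,0,0],[1,0.96,0.75,0,0,0,0],[1,0.96,0.75,0,0,0,0]]'>/dev/null
$H '[[1,0.96,0.75,0,0,0,0],[1,0.96,0.75,0,0,0,0],[1,0.96,0.75,0,0,0,0],[1,0.96,0.75,0,0,0,0],[1,0.96,0.75,0,0,0,0]]'>/dev/null
$H '[[1,0.96,0.75,0,0,0,0],[1,0.96,0.75,0,0,0,0],[1,0.96,0.75,0,0,0,0],[1,0.96,0.75,0,0,0,0],[1,0.96,0.75,0,0,0,0]]'
$H '[[1,0.96,0.75,0,0,0,0],[1,0.96,0.75,0,0,0,0],[1,0.27,1,0,0,0,0],[1,0.27,1,0,0,0,0],[1,0.27,1,0,0,0,0]]'>/dev/null
$H '[[1,0.27,1,0,0,0,0],[1,0.27,1,0,0,0,0],[1,0.27,1,0,0,0,0],[1,0.27,1,0,0,0,0],[1,0.27,1,0,0,0,0]]'>/dev/null
$H '[[1,0.27,1,0,0,0,0],[1,0.27,1,0,0,0,0],[1,0.27,1,0,0,0,0],[1,0.27,1,0,0,0,0],[1,0.27,1,0,0,0,0]]'>/dev/null
$H '[[1,0.27,1,0,0,0,0],[1,0.27,1,0,0,0,0],[1,0.27,1,0,0,0,0],[1,0.27,1,0,0,0,0],[1,0.27,1,0,0,0,0]]'>/dev/null
$H '[[1,0.27,1,0,0,0,0],[1,0.27,1,0,0,0,0],[1,0.27,1,0,0,0,0],[1,0.27,1,0,0,0,0],[1,0.27,1,0,0,0,0]]'
```

```text
clock: 1.98
tool_pos: [0.4415, 0.2986, 0.4048]
orientation: [-180.0, -0.0, -13.3]
force: [-0.2, 0.6, -0.1]
opening: 0.088
gripper_force: 0.0
clock: 5.1
tool_pos: [0.4967, -0.3432, 0.4048]
orientation: [-180.0, -0.0, -13.3]
force: [1.0, 0.8, -0.8]
opening: 0.0877
gripper_force: 0.0
```

```bash
H="python3 -m handwheel"
$H '[[1,0,0,0.6,0,0,1],[1,0,0,0.6,0,0,1],[1,0,0,0.6,0,0,1],[1,0,0,0.6,0,0,1],[1,0,0,0.6,0,0,1]]'>/dev/null
$H '[[1,0,0,0.6,0,0,1],[1,0,0,0.6,0,0,1],[1,0,0,0.6,0,0,1],[1,0,0,0.6,0,0,1],[1,0,0,0.6,0,0,0.75]]'
cat > d.py <<'E'
import sys
from h import *
# target world x,y(mm) z(mm) yaw -> remaining units in tool axes
x,y,z,yaw=map(float,sys.argv[1:])
o=get_obs();R=Ro.from_euler("xyz",o["orientation"],degrees=True)
print("clock",round(o["clock"],2),"pos",(np.array(o["tool_pos"])*1000).round(1),"rpy",np.round(o["orientation"],1),"F",np.round(o["force"],1),"open",o["opening"])
print("shift units",(R.as_matrix().T@(np.array([x,y,z])/1000-o["tool_pos"])/.025).round(2),"turn units",((R.inv()*Ro.from_euler("xyz",[180,0,yaw],degrees=True)).as_rotvec(degrees=True)/6).round(2))
E
python3 d.py 501 -341 183 -71.8
```

```text
clock: 6.35
tool_pos: [0.4968, -0.3424, 0.2545]
orientation: [-180.0, 0.0, -72.0]
force: [-0.4, -0.1, -0.6]
opening: 0.0877
gripper_force: 0.0
clock 6.35 pos [ 496.8 -342.4  254.5] rpy [-180.    0.  -72.] F [-0.4 -0.1 -0.6] open 0.08765801556936086
shift units [-0.   -0.18  2.86] turn units [-0.    0.   -0.03]
```

```bash
H="python3 -m handwheel"
$H '[[1,0,-0.18,0.9,0,0,0],[1,0,0,0.9,0,0,0],[1,0,0,0.7,0,0,0],[1,0,0,0.36,0,0,0],[-1,0,0,0,0,0,0]]'
$H '[[-1,0,0,0,0,0,0],[-1,0,0,0,0,0,0],[-1,0,0,0,0,0,0],[-1,0,0,0,0,0,0]]'
python3 d.py 463.5 106 260 -89.7
```

```text
clock: 6.98
tool_pos: [0.5019, -0.341, 0.1828]
orientation: [180.0, 0.0, -71.8]
force: [-0.4, 0.5, 0.7]
opening: 0.0821
gripper_force: 0.0
clock: 7.48
tool_pos: [0.5023, -0.3409, 0.1836]
orientation: [-180.0, -0.0, -71.8]
force: [-0.8, 1.0, 2.8]
opening: 0.0499
gripper_force: 30.0
clock 7.47 pos [ 502.3 -340.9  183.6] rpy [-180.    -0.   -71.8] F [-0.8  1.   2.8] open 0.04992471960341671
shift units [-17.47  -4.12  -3.06] turn units [-0.   -0.    2.99]
```

```bash
H="python3 -m handwheel"
$H '[[-1,0,0,-1,0,0,0],[-1,0,0,-1,0,0,0],[-1,0,0,-1,0,0,0],[-1,0,0,-1,0,0,0],[-1,-0.97,-0.23,0,0,0,0]]'
$H '[[-1,-0.97,-0.23,0,0,0,0],[-1,-0.97,-0.23,0,0,0,0],[-1,-0.97,-0.23,0,0,0,0],[-1,-0.97,-0.23,0,0,0,0],[-1,-0.97,-0.23,0,0,0,0]]'>/dev/null
$H '[[-1,-0.97,-0.23,0,0,0,0],[-1,-0.97,-0.23,0,0,0,0],[-1,-0.97,-0.23,0,0,0,0],[-1,-0.97,-0.23,0,0,0,0],[-1,-0.97,-0.23,0,0,0,0]]'>/dev/null
$H '[[-1,-0.97,-0.23,0,0,0,0],[-1,-0.97,-0.23,0,0,0,0],[-1,-0.97,-0.23,0,0,0,0],[-1,-0.97,-0.23,0,0,0,0],[-1,-0.97,-0.23,0,0,0,0]]'>/dev/null
$H '[[-1,-0.97,-0.23,0,0,0,0],[-1,-0.97,-0.23,0,0,0,1],[-1,0,0,0,0,0,1],[-1,0,0,0,0,0,1],[-1,0,0,0,0,0,0]]'
python3 d.py 463.5 106 230 -89.7
python3 - <<'E'
from h import *
s=snapshot("wrist");save(s,"w1.png");print(s["fx"],s["cx"],s["cy"],np.round(s["tool_from_camera"],3).tolist())
E
```

```text
clock: 8.1
tool_pos: [0.5006, -0.3168, 0.2848]
orientation: [-179.9, -0.1, -71.9]
force: [0.6, 1.0, -4.1]
opening: 0.0496
gripper_force: 30.0
clock: 10.6
tool_pos: [0.4637, 0.106, 0.2829]
orientation: [180.0, -0.0, -89.7]
force: [0.4, -0.6, -3.0]
opening: 0.0497
gripper_force: 30.0
clock 10.6 pos [463.7 106.  282.9] rpy [180.   -0.  -89.7] F [ 0.4 -0.6 -3. ] open 0.04972835570004385
shift units [-0.    0.01  2.11] turn units [ 0.01 -0.   -0.01]
371.64829954431775 319.3581661303724 236.3619947861109 [[-0.001, -0.954, -0.3, 0.081], [1.0, -0.001, -0.0, -0.0], [0.0, -0.3, 0.954, 0.019], [0.0, 0.0, 0.0, 1.0]]
```

View pics/w1.png

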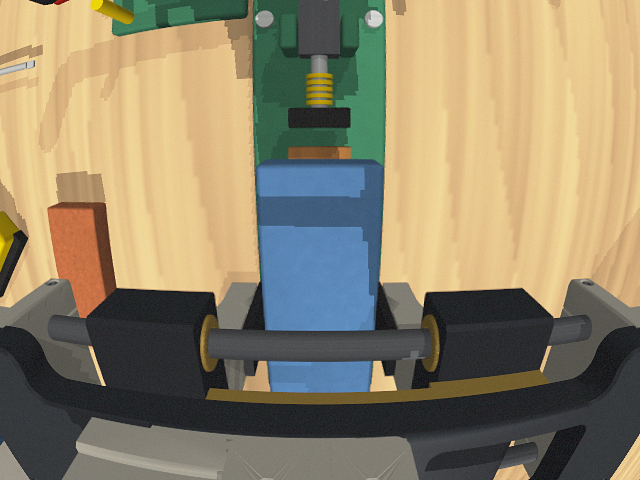

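The wrist view shows the tile's near edge at row 162 (cols 258–383), the pad face at row 127 (cols 288–350) and the bed end at row 147. The tile looks centred over the bed.

```bash
cat > wr.py <<'E'
from h import *
def wray(T,f,cx,cy,pos,rpy,u,v,z):
    d=np.array([u-cx,v-cy]);r=np.hypot(*d);th=r/f
    c=np.array([*(d/r*np.sin(th)),np.cos(th)]);W=Ro.from_euler("xyz",rpy,degrees=True).as_matrix()
    T=np.array(T);o=np.array(pos)+W@T[:3,3];g=W@T[:3,:3]@c
    return (o+g*(z-o[2])/g[2])*1000
E
python3 - <<'E'
from wr import *
s=snapshot("wrist");o=get_obs()
for n,u,v,z in [("tileL",258,162,.1213),("tileR",383,162,.1213),("padL",288,127,.046),("padR",350,127,.046),("bedL",288,147,.025),("bedR",351,147,.025),("baseL",255,80,.012),("baseR",386,80,.012)]:
    print(n,wray(s["tool_from_camera"],s["fx"],s["cx"],s["cy"],o["tool_pos"],o["orientation"],u,v,z).round(1))
E
```

```text
tileL [488.1  39.5 121.3]
tileR [439.8  39.3 121.3]
padL [482.6  27.   46. ]
padR [446.7  26.8  46. ]
bedL [484.4  40.1  25. ]
bedR [444.1  39.9  25. ]
baseL [507.6  -5.4  12. ]
baseR [420.   -5.9  12. ]
```

```bash
H="python3 -m handwheel"
$H '[[-1,0,0,0.8,0,0,0],[-1,0,0,0.8,0,0,0],[-1,0,0,0.7,0,0,0],[-1,0,0,0.4,0,0,0],[-1,0,0,0.25,0,0,0]]'
$H '[[-1,0,0,0,0,0,0],[0.3,0,0,0,0,0,0],[0.8,0,0,0,0,0,0],[1,0,0,0,0,0,0],[1,0,0,0,0,0,0]]'
$H '[[1,0,0,-0.8,0,0,0],[1,0,0,-1,0,0,0],[1,0,0,-1,0,0,0],[1,0,0,-1,0,0,0],[1,0,0,-0.2,0,0,0]]'
python3 d.py 644 -85 290 0
python3 - <<'E'
from wr import *
o=get_obs();s=snapshot("wrist");save(s,"w2.png")
im=np.asarray(s["color"]);hsv=cv2.cvtColor(im,cv2.COLOR_RGB2HSV)
m=cv2.inRange(hsv,(100,90,60),(125,255,255));m[:, :220]=0;m[:,420:]=0
cs,_=cv2.findContours(m,cv2.RETR_EXTERNAL,cv2.CHAIN_APPROX_NONE);c=max(cs,key=cv2.contourArea);print(cv2.boundingRect(c))
x,y,w,h=cv2.boundingRect(c)
for r in (y+12,y+60):
    k=np.where(m[r])[0]
    for u in (k[0],k[-1]):print(wray(s["tool_from_camera"],s["fx"],s["cx"],s["cy"],o["tool_pos"],o["orientation"],u,r,.047).round(1))
print(wray(s["tool_from_camera"],s["fx"],s["cx"],s["cy"],o["tool_pos"],o["orientation"],320,y,.047).round(1))
E
```

```text
clock: 11.32
tool_pos: [0.4641, 0.106, 0.2091]
orientation: [180.0, -0.0, -89.7]
force: [-0.4, -0.0, -1.6]
opening: 0.0498
gripper_force: 30.0
clock: 11.95
tool_pos: [0.4641, 0.1061, 0.2096]
orientation: [-180.0, 0.0, -89.8]
force: [-0.7, 0.2, 0.7]
opening: 0.0815
gripper_force: 0.0
clock: 12.58
tool_pos: [0.4644, 0.1063, 0.311]
orientation: [-179.8, 0.1, -89.8]
force: [0.3, -0.3, -0.3]
opening: 0.0875
gripper_force: 0.0
clock 12.57 pos [464.4 106.3 311. ] rpy [-1.798e+02  1.000e-01 -8.980e+01] F [ 0.3 -0.3 -0.3] open 0.08752596984920392
shift units [ 7.68 -7.15  0.85] turn units [-3.000e-02 -1.000e-02 -1.496e+01]
(284, 145, 75, 176)
[488.8  47.8  47. ]
[440.1  47.6  47. ]
[488.7  80.4  47. ]
[440.   80.2  47. ]
[465.1  40.   47. ]
```

The tile lies centred and straight on the bed, with its near edge at y=40 mm. I go to the lever.

```bash
H="python3 -m handwheel"
$H '[[1,0.96,-0.9,0,0,0,0],[1,0.96,-0.9,0,0,0,0],[1,0.96,-0.9,0,0,0,0],[1,0.96,-0.9,0,0,0,0],[1,0.96,-0.9,0,0,0,0]]'>/dev/null
$H '[[1,0.96,-0.9,0,0,0,0],[1,0.96,-0.9,0,0,0,0],[1,0.96,-0.9,0,0,0,0],[1,0,0,0,0,0,-1],[1,0,0,0,0,0,-1]]'
$H '[[1,0,0,0,0,0,-1],[1,0,0,0,0,0,-1],[1,0,0,0,0,0,-1],[1,0,0,0,0,0,-1],[1,0,0,0,0,0,-1]]'>/dev/null
$H '[[1,0,0,0,0,0,-1],[1,0,0,0,0,0,-1],[1,0,0,0,0,0,-1],[1,0,0,0,0,0,-1],[1,0,0,0,0,0,-1]]'>/dev/null
$H '[[1,0,0,0,0,0,-1],[1,0,0,0,0,0,-1],[1,0,0,0,0,0,-1]]'
python3 d.py 644 -85 244 0
python3 - <<'E'
from wr import *
o=get_obs();s=snapshot("wrist");save(s,"w3.png")
E
```

```text
clock: 13.88
tool_pos: [0.6447, -0.0858, 0.3073]
orientation: [179.8, 0.0, -77.7]
force: [0.2, -0.1, -0.3]
opening: 0.0877
gripper_force: 0.0
clock: 15.5
tool_pos: [0.6445, -0.0852, 0.3077]
orientation: [180.0, 0.1, 0.4]
force: [-0.1, 0.8, 0.3]
opening: 0.0877
gripper_force: 0.0
clock 15.5 pos [644.5 -85.2 307.7] rpy [1.8e+02 1.0e-01 4.0e-01] F [-0.1  0.8  0.3] open 0.08773645269669957
shift units [-0.01 -0.01  2.55] turn units [0.   0.02 0.07]
```

View pics/w3.png

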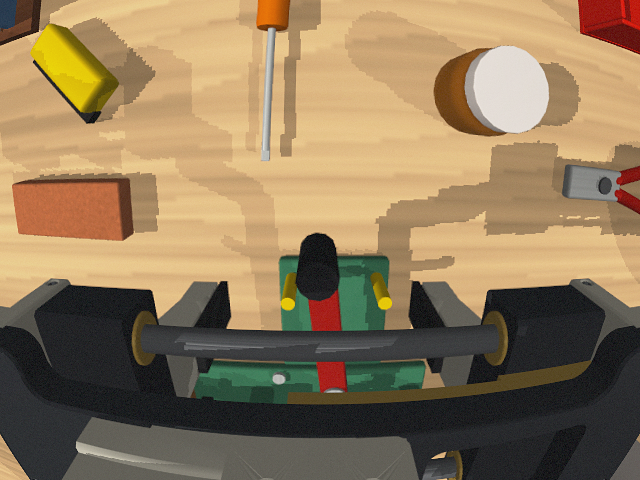

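The handle top is at (318,280), which casts to x≈645 mm, so the tool is centred over it. I descend and grip.

```bash
H="python3 -m handwheel"
$H '[[1,0,0,0.9,0,0,0],[1,0,0,0.9,0,0,0],[1,0,0,0.6,0,0,0],[1,0,0,0.15,0,0,0],[-0.3,0,0,0,0,0,0]]'
$H '[[-1,0,0,0,0,0,0],[-1,0,0,0,0,0,0],[-1,0,0,0,0,0,0],[-1,0,0,0,0,0,0],[-1,0,0,0,0,0,0]]'
python3 d.py 641 -73 244 0
```

```text
clock: 16.18
tool_pos: [0.645, -0.0852, 0.2457]
orientation: [180.0, 0.0, 0.2]
force: [0.3, 0.9, -0.5]
opening: 0.0822
gripper_force: 0.0
clock: 16.8
tool_pos: [0.6448, -0.0852, 0.2457]
orientation: [-180.0, -0.0, 0.2]
force: [1.4, -0.2, -0.3]
opening: 0.0337
gripper_force: 0.0
clock 16.8 pos [644.8 -85.2 245.7] rpy [-180.    -0.     0.2] F [ 1.4 -0.2 -0.3] open 0.0337165203991146
shift units [-0.15 -0.49  0.07] turn units [-0.   -0.    0.04]
```

```bash
H="python3 -m handwheel"
$H '[[-1,0,0,0,0,0,0],[-1,0,0,0,0,0,0],[-1,0,0,0,0,0,0]]'
$H '[[-1,-0.05,-0.2,0,0,0,0],[-1,-0.05,-0.15,0,0,0,0],[-1,0,0,0,0,0,0]]'
$H '[[-1,0,-0.1,0,0,0,0],[-1,0,0,0,0,0,0]]'
```

```text
clock: 17.18
tool_pos: [0.6448, -0.0852, 0.2457]
orientation: [-180.0, -0.0, 0.2]
force: [0.2, 1.3, 0.9]
opening: 0.0234
gripper_force: 30.0
clock: 17.55
tool_pos: [0.643, -0.0764, 0.2458]
orientation: [180.0, -0.1, 0.3]
force: [4.6, -2.7, -3.7]
opening: 0.0234
gripper_force: 30.0
clock: 17.8
tool_pos: [0.6428, -0.0741, 0.2458]
orientation: [179.9, -0.1, 0.3]
force: [3.8, -4.0, -3.1]
opening: 0.0237
gripper_force: 30.0
```

```bash
H="python3 -m handwheel"
$H '[[-1,0,-0.06,0,0,0,0],[-1,0,0,0,0,0,0]]'
$H '[[-1,0,-0.06,0,0,0,0],[-1,0,0,0,0,0,0]]'
```

```text
clock: 18.05
tool_pos: [0.6428, -0.0727, 0.2458]
orientation: [179.9, -0.1, 0.3]
force: [2.3, -4.5, -1.7]
opening: 0.0237
gripper_force: 30.0
clock: 18.3
tool_pos: [0.6427, -0.0713, 0.2458]
orientation: [179.9, -0.1, 0.3]
force: [3.5, -3.2, -1.3]
opening: 0.0235
gripper_force: 30.0
```

```bash
H="python3 -m handwheel"
$H '[[-1,0,-0.08,0,0,0,0],[-1,0,0,0,0,0,0]]'
$H '[[-1,0,-0.08,0,0,0,0],[-1,0,0,0,0,0,0]]'
```

```text
clock: 18.55
tool_pos: [0.6427, -0.0703, 0.2458]
orientation: [179.9, -0.0, 0.3]
force: [4.5, -10.9, -2.4]
opening: 0.0237
gripper_force: 30.0
clock: 18.8
tool_pos: [0.6427, -0.0696, 0.2458]
orientation: [179.8, -0.0, 0.2]
force: [4.7, -18.6, -3.4]
opening: 0.0233
gripper_force: 30.0
```

```bash
H="python3 -m handwheel"
$H '[[-1,0.1,0.5,0,0,0,0],[-1,0.03,0.5,0,0,0,0],[-1,-0.03,0.5,0,0,0,0],[-1,-0.1,0.5,0,0,0,0],[-1,0,0.1,0,0,0,0]]'
$H '[[-1,0,0.08,0,0,0,0],[-1,0,0,0,0,0,0]]'
$H '[[-1,0,0.08,0,0,0,0],[-1,0,0,0,0,0,0]]'
```

```text
clock: 19.42
tool_pos: [0.6438, -0.1194, 0.2458]
orientation: [-179.9, -0.2, 0.2]
force: [5.6, 4.1, -2.9]
opening: 0.0236
gripper_force: 30.0
clock: 19.68
tool_pos: [0.6438, -0.121, 0.2458]
orientation: [-179.9, -0.2, 0.2]
force: [6.2, 2.5, -3.2]
opening: 0.024
gripper_force: 30.0
clock: 19.92
tool_pos: [0.6437, -0.1229, 0.2458]
orientation: [-179.9, -0.2, 0.2]
force: [4.9, 3.5, -3.2]
opening: 0.0238
gripper_force: 30.0
```

```bash
H="python3 -m handwheel"
$H '[[-1,0.03,0.08,0,0,0,0],[-1,0,0,0,0,0,0]]'
$H '[[-1,0.03,0.06,0,0,0,0],[-1,0,0,0,0,0,0]]'
```

```text
clock: 20.18
tool_pos: [0.6439, -0.124, 0.2458]
orientation: [-179.9, -0.1, 0.2]
force: [1.8, 9.5, -0.3]
opening: 0.0235
gripper_force: 30.0
clock: 20.42
tool_pos: [0.6442, -0.1245, 0.2457]
orientation: [-179.8, -0.1, 0.2]
force: [-1.8, 15.3, 2.9]
opening: 0.0234
gripper_force: 30.0
```

Stops are found at y≈-70.5 and -123.8 mm. I pump between commands of about -71.5 and -122.5 mm, and the first free clicks are safe to chain.

```bash
H="python3 -m handwheel"
$H '[[-1,0.07,-0.55,0,0,0,0],[-1,0.02,-0.55,0,0,0,0],[-1,-0.02,-0.55,0,0,0,0],[-1,-0.07,-0.55,0,0,0,0],[-1,0,-0.02,0,0,0,0]]'|sed -n '1,4p'
$H '[[-1,0.07,0.51,0,0,0,0],[-1,0.02,0.51,0,0,0,0],[-1,-0.02,0.51,0,0,0,0],[-1,-0.07,0.41,0,0,0,0],[-1,0,0.1,0,0,0,0]]'|sed -n '1,4p'
$H '[[-1,0.07,-0.51,0,0,0,0],[-1,0.02,-0.51,0,0,0,0],[-1,-0.02,-0.51,0,0,0,0],[-1,-0.07,-0.51,0,0,0,0],[-1,0,0,0,0,0,0]]'|sed -n '1,4p'
$H '[[-1,0.07,0.51,0,0,0,0],[-1,0.02,0.51,0,0,0,0],[-1,-0.02,0.51,0,0,0,0],[-1,-0.07,0.41,0,0,0,0],[-1,0,0.1,0,0,0,0]]'|sed -n '1,4p'
python3 - <<'E'
from h import *
s=snapshot("top");save(s,"t2.png")
a=np.asarray(s["color"])[230:310,220:410];cv2.imwrite("pics/t2c.png",cv2.resize(a,None,fx=4,fy=4,interpolation=cv2.INTER_CUBIC)[:,:,::-1])
E
```

```text
clock: 21.05
tool_pos: [0.6449, -0.071, 0.2462]
orientation: [179.9, -0.2, 0.3]
force: [5.0, -2.3, -1.5]
clock: 21.68
tool_pos: [0.645, -0.1223, 0.246]
orientation: [-179.9, -0.2, 0.2]
force: [4.1, 5.4, 0.9]
clock: 22.3
tool_pos: [0.645, -0.0711, 0.2465]
orientation: [180.0, -0.2, 0.3]
force: [4.4, -0.7, 1.2]
clock: 22.92
tool_pos: [0.6451, -0.1224, 0.2463]
orientation: [-179.9, -0.2, 0.2]
force: [4.0, 5.0, 1.8]
```

View pics/t2c.png

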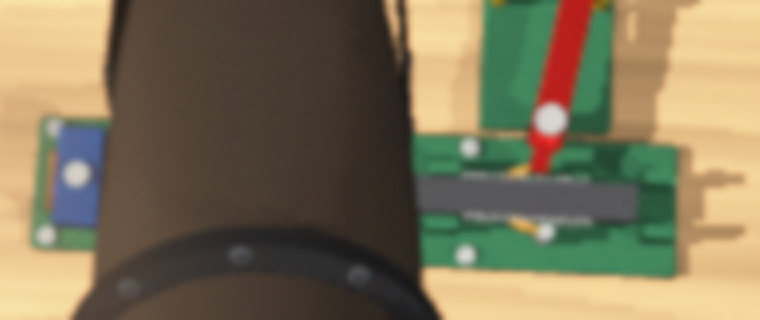

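The ram's tail edge moved from crop col 672 to 637, about 23 mm, so the ratchet clicks. I continue.

```bash
H="python3 -m handwheel"
$H '[[-1,0.07,-0.51,0,0,0,0],[-1,0.02,-0.51,0,0,0,0],[-1,-0.02,-0.51,0,0,0,0],[-1,-0.09,-0.51,0,0,0,0],[-1,0,0,0,0,0,0]]'|sed -n '1,4p'
$H '[[-1,0.07,0.51,0,0,0,0],[-1,0.02,0.51,0,0,0,0],[-1,-0.02,0.51,0,0,0,0],[-1,-0.09,0.41,0,0,0,0],[-1,0,0.1,0,0,0,0]]'|sed -n '1,4p'
$H '[[-1,0.07,-0.51,0,0,0,0],[-1,0.02,-0.51,0,0,0,0],[-1,-0.02,-0.51,0,0,0,0],[-1,-0.07,-0.51,0,0,0,0],[-1,0,0,0,0,0,0]]'|sed -n '1,4p'
$H '[[-1,0.07,0.51,0,0,0,0],[-1,0.02,0.51,0,0,0,0],[-1,-0.02,0.51,0,0,0,0],[-1,-0.07,0.41,0,0,0,0],[-1,0,0.1,0,0,0,0]]'|sed -n '1,4p'
```

```text
clock: 23.6
tool_pos: [0.6445, -0.0712, 0.2466]
orientation: [180.0, -0.2, 0.3]
force: [5.7, -0.8, 1.3]
clock: 24.22
tool_pos: [0.6443, -0.1224, 0.2465]
orientation: [-179.9, -0.2, 0.2]
force: [4.4, 5.2, 0.8]
clock: 24.85
tool_pos: [0.6439, -0.0713, 0.2468]
orientation: [180.0, -0.2, 0.3]
force: [5.2, -1.3, 3.2]
clock: 25.48
tool_pos: [0.6441, -0.1226, 0.2465]
orientation: [-179.9, -0.2, 0.1]
force: [4.4, 4.6, 2.6]
```

To read the stroke force without pad friction, I open the fingers slightly (about 28 mm) and push the handle with one finger per direction.

```bash
H="python3 -m handwheel"
$H '[[-0.36,0,0,0,0,0,0],[-0.36,0,0,0,0,0,0]]'
$H '[[-0.36,0.07,-0.51,0,0,0,0],[-0.36,0.02,-0.51,0,0,0,0],[-0.36,-0.02,-0.51,0,0,0,0],[-0.36,-0.07,-0.51,0,0,0,0],[-0.36,0,-0.08,0,0,0,0]]'
$H '[[-0.36,0.07,0.51,0,0,0,0],[-0.36,0.02,0.51,0,0,0,0],[-0.36,-0.02,0.51,0,0,0,0],[-0.36,-0.07,0.45,0,0,0,0],[-0.36,0,0.1,0,0,0,0]]'
$H '[[-0.36,0,0.08,0,0,0,0]]'
```

```text
clock: 25.72
tool_pos: [0.6422, -0.1228, 0.245]
orientation: [-180.0, 0.1, 0.2]
force: [-0.3, -0.2, -1.2]
opening: 0.0278
gripper_force: 0.0
clock: 26.35
tool_pos: [0.6425, -0.0686, 0.2457]
orientation: [180.0, 0.0, 0.3]
force: [1.2, -7.1, -1.7]
opening: 0.0282
gripper_force: 3.2
clock: 26.98
tool_pos: [0.6425, -0.1227, 0.2456]
orientation: [-180.0, 0.0, 0.1]
force: [-0.2, 3.5, 0.9]
opening: 0.0279
gripper_force: 1.3
clock: 27.1
tool_pos: [0.6425, -0.1238, 0.2456]
orientation: [-180.0, 0.1, 0.2]
force: [0.4, 2.3, 1.4]
opening: 0.0276
gripper_force: 1.4
```

```bash
H="python3 -m handwheel"
$H '[[-0.36,0.07,-0.55,0,0,0,0],[-0.36,0.02,-0.55,0,0,0,0],[-0.36,-0.02,-0.55,0,0,0,0],[-0.36,-0.07,-0.45,0,0,0,0],[-0.36,0,-0.1,0,0,0,0]]'|sed -n '1,4p'
$H '[[-0.36,0.07,0.55,0,0,0,0],[-0.36,0.02,0.55,0,0,0,0],[-0.36,-0.02,0.5,0,0,0,0],[-0.36,-0.07,0.5,0,0,0,0],[-0.36,0,0.1,0,0,0,0]]'|sed -n '1,4p'
```

```text
clock: 27.72
tool_pos: [0.6426, -0.0681, 0.2457]
orientation: [179.9, 0.0, 0.3]
force: [3.7, -12.4, -2.4]
clock: 28.35
tool_pos: [0.6433, -0.1244, 0.2459]
orientation: [-180.0, -0.1, 0.1]
force: [2.8, 4.9, 0.4]
```

```bash
H="python3 -m handwheel"
$H '[[-0.36,0.07,-0.55,0,0,0,0],[-0.36,0.02,-0.55,0,0,0,0],[-0.36,-0.02,-0.55,0,0,0,0],[-0.36,-0.07,-0.45,0,0,0,0],[-0.36,0,-0.1,0,0,0,0]]'|sed -n '1,4p'
$H '[[-0.36,0.07,0.55,0,0,0,0],[-0.36,0.02,0.55,0,0,0,0],[-0.36,-0.02,0.5,0,0,0,0],[-0.36,-0.07,0.5,0,0,0,0],[-0.36,0,0.1,0,0,0,0]]'|sed -n '1,4p'
```

```text
clock: 28.98
tool_pos: [0.6425, -0.0682, 0.2457]
orientation: [179.9, 0.0, 0.3]
force: [2.7, -12.6, -2.5]
clock: 29.6
tool_pos: [0.6441, -0.1236, 0.2461]
orientation: [-179.9, -0.2, 0.2]
force: [4.5, 8.4, 0.4]
```

```bash
H="python3 -m handwheel"
$H '[[-0.36,0,0.03,0,0,0,0]]'|sed -n '1,4p'
$H '[[-0.36,0,0.03,0,0,0,0]]'|sed -n '1,4p'
$H '[[-0.36,0,0.03,0,0,0,0]]'|sed -n '1,4p'
$H '[[-0.36,0,0.03,0,0,0,0]]'|sed -n '1,4p'
```

```text
clock: 29.72
tool_pos: [0.6441, -0.1239, 0.2461]
orientation: [-179.9, -0.2, 0.2]
force: [4.3, 6.7, 0.8]
clock: 29.85
tool_pos: [0.6441, -0.1245, 0.2461]
orientation: [-179.9, -0.2, 0.2]
force: [3.8, 7.8, -0.7]
clock: 29.98
tool_pos: [0.6441, -0.1251, 0.2461]
orientation: [-179.9, -0.2, 0.2]
force: [2.8, 7.9, -0.3]
clock: 30.1
tool_pos: [0.644, -0.1257, 0.2461]
orientation: [-179.9, -0.2, 0.2]
force: [3.2, 9.8, 0.9]
```

The stroke took a steady 7–8 N just before the stop, so the tile is clamped. I let go and check.

```bash
H="python3 -m handwheel"
$H '[[-0.36,0,-0.12,0,0,0,0],[0.3,0,0,0,0,0,0],[1,0,0,0,0,0,0],[1,0,0,0,0,0,0],[1,0,0,0,0,0,0]]'
$H '[[1,0,0,-0.8,0,0,0],[1,0,0,-1,0,0,0],[1,0,0,-1,0,0,0],[1,0,0,-1,0,0,0],[1,0,0,-1,0,0,0]]'
$H '[[1,0.3,1,0,0,0,0],[1,0.3,1,0,0,0,0],[1,0.3,1,0,0,0,0],[1,0.3,1,0,0,0,0],[1,0.3,1,0,0,0,0]]'>/dev/null
$H '[[1,0,1,0,0,0,0],[1,0,1,0,0,0,0],[1,0,1,0,0,0,0],[1,0,1,0,0,0,0],[1,0,1,0,0,0,0]]'
python3 - <<'E'
from h import *
s=snapshot("top")
a=np.asarray(s["color"])[190:310,220:410];cv2.imwrite("pics/t3c.png",cv2.resize(a,None,fx=4,fy=4,interpolation=cv2.INTER_CUBIC)[:,:,::-1])
E
```

```text
clock: 30.72
tool_pos: [0.6426, -0.124, 0.2455]
orientation: [-180.0, 0.1, 0.2]
force: [0.3, -1.1, -0.9]
opening: 0.0628
gripper_force: 0.0
clock: 31.35
tool_pos: [0.6423, -0.1241, 0.3661]
orientation: [180.0, 0.1, 0.2]
force: [0.7, 0.5, -0.4]
opening: 0.0872
gripper_force: 0.0
clock: 32.6
tool_pos: [0.6813, -0.375, 0.3658]
orientation: [180.0, -0.0, 0.2]
force: [0.7, -0.8, -0.9]
opening: 0.0874
gripper_force: 0.0
```

View pics/t3c.png

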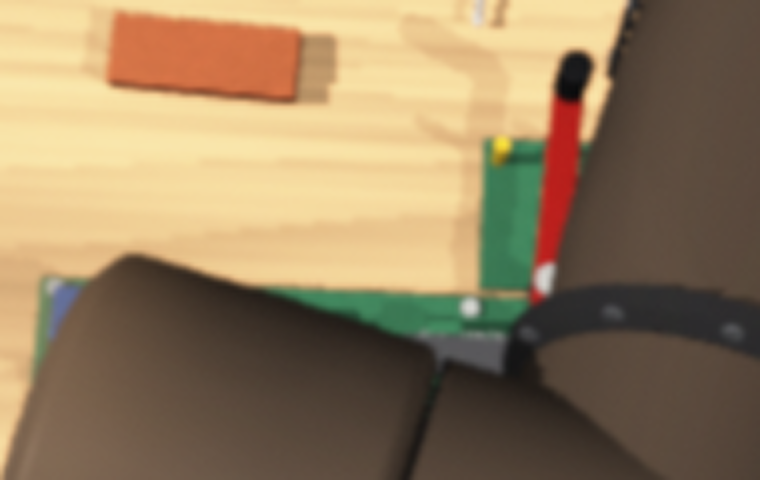

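The arm hides the clamp from above: only the spare tile at (205,57), unmoved, and the lever handle at (573,75) are visible. I look with the scene camera.

```bash
python3 - <<'E'
from h import *
s=snapshot("scene");im=np.asarray(s["color"])
a=im[180:280,255:445];cv2.imwrite("pics/sc2.png",cv2.resize(a,None,fx=4,fy=4,interpolation=cv2.INTER_CUBIC)[:,:,::-1])
E
```

```text
(no output)
```

View pics/sc2.png

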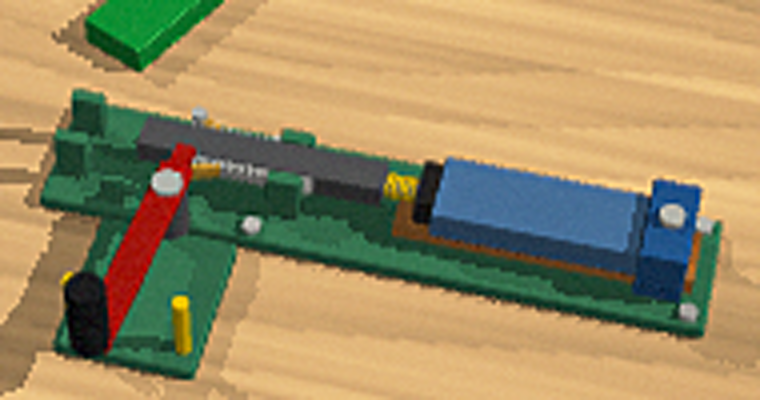

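The tile lies flat between the pad, its near edge at (437,190), and the end block at (640,230). The pad spring is compressed and the block has slid a few mm. The lever at (88,315) is free of the gripper. Ram travel against gap and the 7–8 N stroke both put the squeeze at roughly 30 N, inside the window, so I hand in.

```bash
python3 -c "
from plant import *
print(close_job())"
```

```text
the job is handed in; nothing more can be done
None
```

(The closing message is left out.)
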